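Empty the trap hopper and refit its cover over the guide rod

TASK

Draw the hopper's latch bolt and swing its trap-door bottom open with the side lever so that all three pipe nipples drop into the orange tote, then swing the trap fully shut and slide the bolt fully home again. Then fetch the green cover and lower it, kept level, with its drilled lug over the tall guide rod, setting it gently down flat and square on the hopper's rim, and let go. Leave the nipples in the tote and do not disturb the other things on the bench.

Things in the scene. Friction and masses are not known exactly. Their poses are not given: they have to be found in the camera images.
- hopper: blue open-topped steel hopper on a grey four-post stand bolted to the bench. Origin on the bench under the box centre; x towards the guide rod, y to the bolt side, z up. Box: outer 134 (x) x 110 (y) mm, walls 5 mm, floor (the trap) 150 mm and rim 215 mm up. 14 mm posts at x = -85 and +92, y = +-92 mm, 180 mm high, joined along y by bars on top
- rim (a point): centre of the hopper's rim, 215 mm above the bench, axes as the hopper's
- rod_tip (a point): top of the guide rod's domed end, 95 mm above the rim: vertical steel rod 16 mm thick, its axis at x = +92, y = 0 mm of the hopper, standing from z = 180 to 310 mm; axes as the hopper's
- trap (a joint): angle of the hinged trap-door bottom: 0 shut (a stop), 0.85 rad fully open (a stop). Hinge along the hopper's y at x = -65, z = 147 mm; the free edge at the +x side drops. The red side lever is one piece with it: pushing the lever's top to the hopper's +x opens it. A stiff hinge (0.8 N m) leaves it where it is put, even loaded
- lever_grip (a point): middle of the lever's black round handle bar: 16 mm thick, 60 mm long along the hopper's y, at the hopper's -y side (y = -142 mm), 110 mm from the hinge line. Shut, the lever leans 0.3 rad to -x (x = -98, z = 252 mm); open, 0.55 rad to +x. Its axes turn with the trap; y along the bar
- trap_hinge (a point): point on the trap's hinge line, in the hopper's middle plane
- bolt (a joint): travel of the sliding latch bolt (m): 0 = home, its brass tongue under the trap's tab so that the trap cannot open; 0.045 = fully drawn, towards the hopper's -x. About 3 N of friction; stays where left. It frees the tab from 0.042 on, and goes home only with the trap shut
- bolt_grip (a point): grip point on the bolt's upright yellow finger, at the hopper's +y side (y = 98 mm, x = +30 mm when home, -15 when drawn): finger 14 (along x) x 22 (along y) mm, upright, top 17 mm above this point, clear for 49 mm below it; the point is 190 mm above the bench
- tote: orange open tote, 240 (x) x 155 (y) x 60 mm, walls 4 mm, fixed on the bench below the hopper and reaching out on its +x side. Origin at the centre of its underside; x along its length
- cover: the hopper's flat green cover plate, 147 (x) x 130 (y) x 5 mm, 0.45 kg, with an aluminium drilled lug (40 x 40 x 28 mm, underside flush) beyond its +x edge and a black upright grip rib: 70 mm long along x, 14 mm thick, top 47 mm above the underside, centred at x = +8 mm, at the balance point. Origin on its underside, over the box centre when fitted; z up
- cover_hole (a point): lower mouth of the cover's hole: 19 mm through-hole along z at x = +92, y = 0 mm of the cover, 28 mm long; axes as the cover's
- cover_grip (a point): grasp point on the cover's rib, 8 mm towards +x from the cover's origin and 32 mm above its underside; axes as the cover's
- nipple0: steel pipe nipple with brass bands, 36 mm thick, 70 mm long along its y, about 0.2 kg. Origin at its centre; starts lying in the hopper across it
- nipple1: steel pipe nipple with brass bands, 36 mm thick, 70 mm long along its y, about 0.2 kg. Origin at its centre; starts lying in the hopper across it
- nipple2: steel pipe nipple with brass bands, 36 mm thick, 70 mm long along its y, about 0.2 kg. Origin at its centre; starts lying in the hopper across it
- grinder: bystander, leave alone: yellow angle grinder, 230 mm long. Origin on its underside
- spraycan: bystander, leave alone: upright blue and white spray can, 64 mm wide, 190 mm tall. Origin on its underside
- hammer: bystander, leave alone: hammer lying on the bench. Origin on its underside
- brush: bystander, leave alone: hand brush lying on the bench. Origin on its underside
- magsquare: bystander, leave alone: red triangular magnetic welding square, about 120 mm. Origin on its underside
- flange: bystander, leave alone: steel pipe flange ring, 100 mm across, 30 mm high. Origin on its underside
Not all that is in view belongs to the job. Leave any pink or turquoise look-alike of the nipple0 alone.

How it is judged:
By the outcome, as a careful person would: the job done as asked, in the order asked, and still so for the second after the job is handed in, with the robot touching nothing.
It also fails if it takes over 72 s, if anything falls off the work surface, if the arm or the gripper's body presses on something with over 40 N, if the wrist force passes 120 N, or if a joint passes its speed limit or range.

ROBOT

A 6-joint arm with a two-finger parallel gripper is mounted at the origin on the work surface. World frame = base frame: x ahead of the robot, y to its left, z up, the work surface at z = 0. Lengths are in mm, angles in rad, forces in N, time in s.
With the tool pointing down it reaches from about 275 to 1000 mm from the base axis. Payload 8.4 kg.
Tool frame: the origin (TCP) lies midway between the tips of the shut fingers; the grasp point (between the pads) lies grip_depth behind it (grip_depth is the distance from the TCP to the grasp point, in mm); z points along the fingers, y is the line along which they close (so a half turn about z gives the same grasp; the last joint's range is limited). The gripper opens to 85 mm and grips with 20 to 120 N. Pads are 22 mm wide; open, the fingers measure 114 mm over their backs; the gripper's body (76 mm by 85 mm) begins 54 mm behind the grasp point. The pads swing forward as they close: fully open they stand 13 mm farther back than shut.
Start: joints at [-1.35, 0.353, 1.633, -0, 1.155, -0.002], TCP at [138.099, -609.554, 231.281] pointing down, gripper open.
Joint ranges: [-2.63, 2.63], [-0.92, 2.1], [0.06, 2.66], [-1.3, 4.44], [0, 2.69], [-3.02, 3.02]. Speed limits (rad/s): [2.22, 2.22, 2.79, 3.14, 3.14, 3.14].

INTERFACE

Orientations are given as [roll, pitch, yaw] about the fixed x, y, z axes, in that order (R = Rz(yaw) Ry(pitch) Rx(roll)).
In Python, from rig import * gives the robot as it stands.
- The arm moves only by the shell command python3 -m creep 'ROWS' [FORCE]. ROWS is JSON, a list of rows, each an object of numbers: "x", "y", "z": the shift along the tool's x, y, z in mm; "rx", "ry", "rz": the turn, a rotation vector about the tool's x, y, z in rad; "hand": the finger opening in mm, from 0 to 85.4. A call has 1 to 20 rows; each row shifts and turns the commanded pose from where the row before left it, along the tool's axes as they then stand; what a row does not reach is not made up. A row lasts 1/8 s, in which the tool goes at most 62.5 mm and 10.7 degrees, less where a joint would pass 70% of its speed; a pose out of reach is approached as far as the arm can. A call with a gripper value outside its range is refused whole. The fingers move at their own pace and stop on an object; FORCE is the grip in N (left out, the last holds). Time passes only in rows, so rows that do not move let the fingers close. It gives the time, the measured TCP pose, the force, the opening and the grip force at its end, in the units of the state.
- sense(): the state, without advancing time (a new reading comes with each control period).
- grab_frame(name): name is "scene" or "top"; returns the picture (480x640x3 uint8, red, green, blue); there is no depth.
- get_calibration(name): a dict with "K" (3x3 intrinsics, pixels), "R" (3x3) and "t" (3): a world point X has camera coordinates R X + t. Camera axes: x right, y down, z forward; pixel columns grow to the right and rows downward; lengths in mm; the calibration is good to about 2 mm. A picture is of the moment at which its call begins. get_calibration takes no time and is no camera call.
- sign_off(): hands the job in; it is judged then, once.
The state is a dict: "clock": time; "qpos": joint angles; "qvel": joint speeds; "joint_efforts": joint torques, N m; "eef_pos": TCP position; "tcp_rot": TCP orientation; "contact_force": force on the tool from outside, world axes, zero at the start; "wrist_torque": the same for the moment, N m; "opening": opening from 0.0 (shut) to 1.0 (fully open); "grasp_force": force on a finger pad.
Only numpy, scipy, OpenCV 4.12 (cv2) and the standard library are available. Lean on these libraries where they do the work, as an engineer would, in place of code of your own. Each camera call takes 0.05 s, during which the arm holds its last target. There are 200 camera calls.

## Working session

There is one attempt and no reset: what is moved stays moved. The work goes in short steps, Python scripts to look and compute and a shell command to move; the robot and the scene stay as the last step left them, time stands still between calls to the robot, and variables do not carry over. Pictures are saved under pics/ and viewed, at most 10 in all, crops included, and the job is handed in when it is done.

```bash
mkdir -p pics; ls; python3 - <<'E'
from rig import *
import cv2
for n in("scene","top"):
    im=grab_frame(n); cv2.imwrite(f"pics/{n}0.png",im[:,:,::-1]); c=get_calibration(n); print(n,c["K"],c["R"],c["t"], -c["R"].T@c["t"])
s=sense();print(s)
E
```

```text
pics
scene [[546.19268638   0.         308.84681638]
 [  0.         546.19268638 241.2313622 ]
 [  0.           0.           1.        ]] [[ 0.59729823  0.8019705   0.00884001]
 [ 0.48615996 -0.35327591 -0.79927757]
 [-0.63787407  0.48170473 -0.60089702]] [-346.33766054  -93.67353417 2146.32785693] [1621.49406828 -789.23630272 1217.91248478]
top [[594.20979944   0.         326.64527875]
 [  0.         594.20979944 243.2782178 ]
 [  0.           0.           1.        ]] [[ 0.01021376 -0.99989414  0.01036305]
 [-0.99637863 -0.01105161 -0.08430592]
 [ 0.08441152 -0.00946444 -0.99638603]] [  16.61897257  571.15996721 1695.30066803] [ 425.81893912   38.97452635 1737.15384201]
{'clock': 0.1, 'qpos': array([-1.35039352e+00,  3.53597155e-01,  1.63405840e+00, -2.75910757e-05,
        1.15524046e+00, -2.38548315e-03]), 'qvel': array([-0.00052436, -0.00183664, -0.00334163,  0.00056977, -0.00236569,
       -0.00113724]), 'joint_efforts': array([ 1.67157680e-06, -6.06355906e+01, -3.42820609e+01, -2.47331866e-05,
        3.95932206e-03, -5.28239298e-06]), 'eef_pos': array([ 137.99751355, -609.12214501,  230.62594807]), 'tcp_rot': array([-3.14028924e+00,  2.21191151e-05,  2.22799460e-01]), 'contact_force': array([ 0.67883603, -0.40625357, -0.91786351]), 'wrist_torque': array([-0.04782408,  0.02828169,  0.05561318]), 'grasp_force': 0.0, 'opening': 1.0031774057463476}
```

View pics/scene0.png

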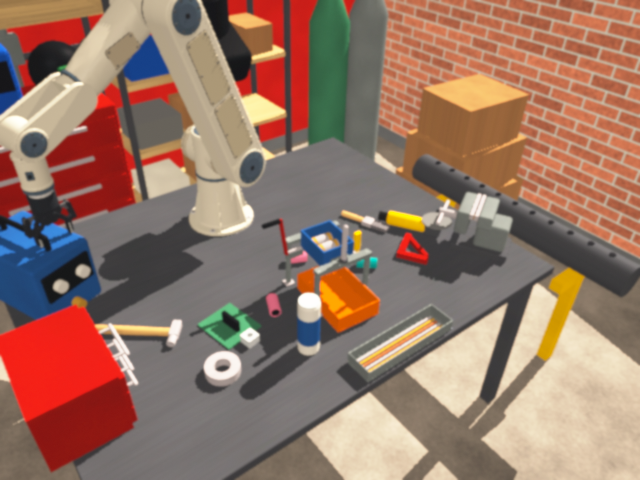

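View pics/top0.png

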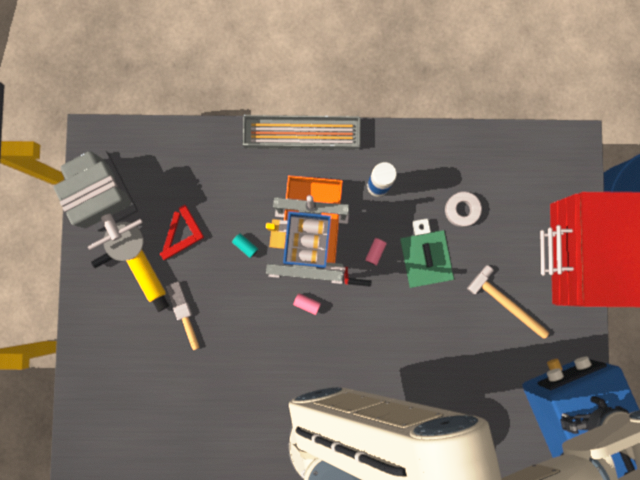

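The scene view shows the hopper at (325,245) with the lever at (275,225), and the cover at (230,325). The top view shows the hopper rim at about (311,240), rod (310,203), bolt finger (271,227), lever handle (357,281), cover (428,258) with its lug at (421,227). I'll take one enlarged crop for detail and compute the masks.

```bash
cat > h.py <<'E'
from rig import *
import numpy as np, cv2
def ray(n,u,v):
    c=get_calibration(n); R,t=c["R"],c["t"]
    d=R.T@np.linalg.solve(c["K"],[u,v,1.]); return -R.T@t,d
def onz(n,u,v,z):
    o,d=ray(n,u,v); return o+d*(z-o[2])/d[2]
def two(p,q):
    (o,d),(a,b)=ray("top",*p),ray("scene",*q)
    s=np.linalg.lstsq(np.c_[d,-b],a-o,rcond=None)[0]
    P,Q=o+d*s[0],a+b*s[1]; return (P+Q)/2,np.linalg.norm(P-Q)
def proj(n,X):
    c=get_calibration(n); x=c["K"]@(c["R"]@np.asarray(X,float)+c["t"]); return x[:2]/x[2]
def mask(im,lo,hi,box):
    h=cv2.cvtColor(im,cv2.COLOR_RGB2HSV); m=cv2.inRange(h,np.array(lo),np.array(hi))
    k=np.zeros_like(m); x0,y0,x1,y1=box; k[y0:y1,x0:x1]=m[y0:y1,x0:x1]; return k
def big(m):
    return max(cv2.findContours(m,cv2.RETR_EXTERNAL,cv2.CHAIN_APPROX_NONE)[0],key=cv2.contourArea)
E
python3 - <<'E'
from h import *
t=cv2.imread("pics/top0.png");s=cv2.imread("pics/scene0.png")
a=cv2.resize(t[165:295,235:465],None,fx=3.4,fy=3.4,interpolation=cv2.INTER_CUBIC)
cv2.imwrite("pics/topc.png",a)
b=cv2.resize(s[205:365,190:390],None,fx=3.7,fy=3.7,interpolation=cv2.INTER_CUBIC)
cv2.imwrite("pics/scenec.png",b)
T=t[:,:,::-1]
g=mask(T,(60,80,40),(85,255,255),(395,215,460,295)); r=cv2.minAreaRect(big(g)); print("cover",r)
P=[onz("top",*p,5) for p in cv2.boxPoints(r)]; print(np.round(P,1),np.mean(P,0))
b=mask(T,(105,100,40),(125,255,255),(275,200,340,275)); r=cv2.minAreaRect(big(b)); print("rim",r)
P=[onz("top",*p,215) for p in cv2.boxPoints(r)]; print(np.round(P,1),np.mean(P,0))
y=mask(T,(22,120,120),(32,255,255),(255,210,290,255)); c=big(y);print("yel",cv2.boundingRect(c),c.reshape(-1,2).mean(0))
E
```

```text
cover ((426.6278991699219, 258.4107360839844), (50.26079177856445, 44.465126037597656), 79.04593658447266)
[[ 590.6 -192.4    5. ]
 [ 617.  -320.8    5. ]
 [ 472.5 -347.8    5. ]
 [ 446.6 -220.3    5. ]] [ 531.65619952 -270.33978224    5.        ]
rim ((306.3576354980469, 239.20941162109375), (42.60024642944336, 52.89016342163086), 5.90614128112793)
[[502.  137.2 215. ]
 [638.  125.4 215. ]
 [627.9  15.9 215. ]
 [491.9  28.5 215. ]] [564.95115101  76.76634435 215.        ]
yel (266, 223, 9, 7) [270.29166667 225.83333333]
```

View pics/topc.png

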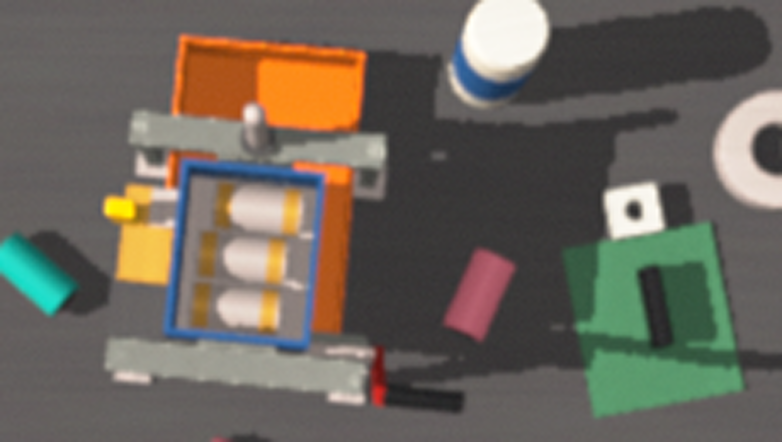

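View pics/scenec.png

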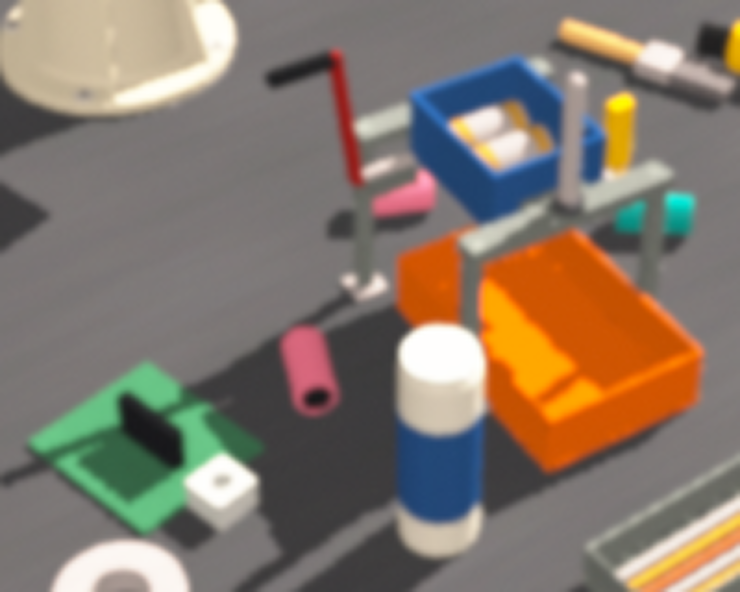

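The crops show the rod tip at top pixel (309.7,197) and scene pixel (345.4,225.5), the lug hole at top (421.5,226.5), the rib centre at top (427.6,254.7), and the lever bar from top (348,280) to (371,283). I'll cross-check these.

```bash
python3 - <<'E'
from h import *
t=cv2.imread("pics/top0.png")[:,:,::-1];s=cv2.imread("pics/scene0.png")[:,:,::-1]
C=np.array([565,76.8]);w=-.092
f=lambda x,y:C+[x*np.cos(w)-y*np.sin(w),x*np.sin(w)+y*np.cos(w)]
print("rod two",two((309.7,197),(345.4,226)),"onz",onz("top",309.7,197,308),"pred",f(92,0))
print("bolt",onz("top",270.3,225.8,207),f(30,98))
# black rib & bar
m=mask(t,(0,0,0),(180,255,48),(415,235,440,275)); c=big(m);r=cv2.minAreaRect(c);print("rib",r,onz("top",*r[0],47),[onz("top",*p,47)[:2].round(1) for p in cv2.boxPoints(r)])
m=mask(t,(0,0,0),(180,255,48),(345,270,380,292)); c=big(m);r=cv2.minAreaRect(c);print("bar",r,onz("top",*r[0],256),f(-98,-142))
print("hole",onz("top",421.5,226.5,28))
m=mask(t,(0,0,170),(180,60,255),(408,215,436,238));r=cv2.minAreaRect(big(m));print("lug",r,onz("top",*r[0],28))
E=[tuple(sense()[k]) for k in("qpos",)];print(E)
E
```

```text
rod two (array([659.41480488,  68.05045134, 308.64985822]), np.float64(0.8797550697291268)) onz [659.24923483  67.71389558 308.        ] pred [656.61093054  68.34793483]
bolt [599.23119957 170.74313316 207.        ] [603.87641633 171.62944824]
rib ((427.5000305175781, 255.0), (22.16111946105957, 5.295135498046875), 78.69007110595703) [ 538.61548016 -265.35740896   47.        ] [array([ 568.1, -251.8]), array([ 571.2, -266.7]), array([ 509.2, -278.9]), array([ 506.1, -264. ])]
bar ((359.4384765625, 281.4923400878906), (21.582042694091797, 5.581562519073486), 7.125016689300537) [456.73279492 -57.71012355 256.        ] [454.36886471 -55.59619294]
hole [ 622.46720786 -251.69783621   28.        ]
lug ((420.8600158691406, 226.47999572753906), (14.668607711791992, 15.831363677978516), 79.69515228271484) [ 622.50438437 -249.83996426   28.        ]
[(np.float64(-1.350393519021709), np.float64(0.35359715501145017), np.float64(1.6340583987899744), np.float64(-2.759107572627425e-05), np.float64(1.1552404558170368), np.float64(-0.002385483154844705))]
```

```bash
cat >> h.py <<'E'
from scipy.spatial.transform import Rotation as Ro
C=np.array([566,76.5]);W=-.092
def hop(x,y): return C+[x*np.cos(W)-y*np.sin(W),x*np.sin(W)+y*np.cos(W)]
def go(x,y,z,yaw):
    s=sense(); Rc=Ro.from_euler("xyz",s["tcp_rot"]); Rt=Ro.from_euler("xyz",[np.pi,0,yaw])
    rv=(Rc.inv()*Rt).as_rotvec(); d=np.array([x,y,z])-s["eef_pos"]
    print("now",s["eef_pos"].round(1),s["tcp_rot"].round(3),"F",s["contact_force"].round(1),"op",round(s["opening"],3),"gf",round(s["grasp_force"],1),"t",round(s["clock"],2))
    print("turn",rv.round(3),"then shift",Rt.inv().apply(d).round(1),"| shift first",Rc.inv().apply(d).round(1))
E
python3 - <<'E'
import rig
print([n for n in dir(rig) if n[0]!="_"], getattr(rig,"grip_depth",None))
from h import *
p=hop(30,98);print(p);go(*p,340,W+np.pi/2)
E
python3 -m creep --help | head -5
```

```text
['MotionError', 'get_calibration', 'grab_frame', 'grip_depth', 'sense', 'sign_off'] 18.700000000000003
[604.87641633 171.32944824]
now [ 138.  -609.1  230.6] [-3.14   0.     0.223] F [ 0.7 -0.4 -0.9] op 1.003 gf 0.0 t 0.1
turn [-1.000e-03 -1.000e-03 -1.256e+00] then shift [ 820.   393.2 -109.4] | shift first [ 627.8 -658.1 -108.5]invalid input: not JSON, or not a number
```

```bash
python3 -m creep '[{"z":-14,"rz":-0.157,"hand":45},{"z":-14,"rz":-0.157},{"z":-14,"rz":-0.157},{"z":-14,"rz":-0.157},{"z":-14,"rz":-0.157},{"z":-14,"rz":-0.157},{"z":-14,"rz":-0.157},{"z":-14,"rz":-0.157}]' 30 && python3 -m creep '[{"x":48,"y":23},{"x":48,"y":23},{"x":48,"y":23},{"x":48,"y":23},{"x":48,"y":23},{"x":48,"y":23},{"x":48,"y":23},{"x":48,"y":23},{"x":48,"y":23},{"x":48,"y":23},{"x":48,"y":23},{"x":48,"y":23},{"x":48,"y":23},{"x":48,"y":23},{"x":48,"y":23},{"x":48,"y":23},{"x":48,"y":23},{}]'; python3 - <<'E'
from h import *
p=hop(30,98);go(*p,172,W+np.pi/2)
E
```

```text
now [ 138.  -609.1  230.6] [-3.14   0.     0.223] F [ 0.7 -0.4 -0.9] op 1.003 gf 0.0 t 0.1
turn [-1.000e-03 -1.000e-03 -1.256e+00] then shift [820.  393.2  58.6] | shift first [ 627.8 -657.9   59.5]schema error: expected keys x, y, z, rx, ry, rz, hand
```

```bash
python3 -m creep '[{"x":0,"y":0,"z":-14,"rx":0,"ry":0,"rz":-0.157,"hand":45},{"x":0,"y":0,"z":-14,"rx":0,"ry":0,"rz":-0.157,"hand":45},{"x":0,"y":0,"z":-14,"rx":0,"ry":0,"rz":-0.157,"hand":45},{"x":0,"y":0,"z":-14,"rx":0,"ry":0,"rz":-0.157,"hand":45},{"x":0,"y":0,"z":-14,"rx":0,"ry":0,"rz":-0.157,"hand":45},{"x":0,"y":0,"z":-14,"rx":0,"ry":0,"rz":-0.157,"hand":45},{"x":0,"y":0,"z":-14,"rx":0,"ry":0,"rz":-0.157,"hand":45},{"x":0,"y":0,"z":-14,"rx":0,"ry":0,"rz":-0.157,"hand":45}]' 30; python3 - <<'E'
from h import *
p=hop(30,98);go(*p,340,W+np.pi/2)
E
```

```text
clock: 1.1
eef_pos: [138.1, -609.3, 343.3]
tcp_rot: [-3.141, -0.001, 1.484]
contact_force: [-0.1, -0.2, 0.6]
opening: 0.532
grasp_force: 0.0
now [ 138.1 -609.3  343.3] [-3.141e+00 -1.000e-03  1.484e+00] F [-0.1 -0.2  0.6] op 0.532 gf 0.0 t 1.1
turn [-0.    -0.001  0.005] then shift [820.2 393.1   3.3] | shift first [818.2 397.4   3.9]
```

```bash
python3 -m creep '[{"x":48,"y":23,"z":0,"rx":0,"ry":0,"rz":0,"hand":45},{"x":48,"y":23,"z":0,"rx":0,"ry":0,"rz":0,"hand":45},{"x":48,"y":23,"z":0,"rx":0,"ry":0,"rz":0,"hand":45},{"x":48,"y":23,"z":0,"rx":0,"ry":0,"rz":0,"hand":45},{"x":48,"y":23,"z":0,"rx":0,"ry":0,"rz":0,"hand":45},{"x":48,"y":23,"z":0,"rx":0,"ry":0,"rz":0,"hand":45},{"x":48,"y":23,"z":0,"rx":0,"ry":0,"rz":0,"hand":45},{"x":48,"y":23,"z":0,"rx":0,"ry":0,"rz":0,"hand":45},{"x":48,"y":23,"z":0,"rx":0,"ry":0,"rz":0,"hand":45},{"x":48,"y":23,"z":0,"rx":0,"ry":0,"rz":0,"hand":45},{"x":48,"y":23,"z":0,"rx":0,"ry":0,"rz":0,"hand":45},{"x":48,"y":23,"z":0,"rx":0,"ry":0,"rz":0,"hand":45},{"x":48,"y":23,"z":0,"rx":0,"ry":0,"rz":0,"hand":45},{"x":48,"y":23,"z":0,"rx":0,"ry":0,"rz":0,"hand":45},{"x":48,"y":23,"z":0,"rx":0,"ry":0,"rz":0,"hand":45},{"x":48,"y":23,"z":0,"rx":0,"ry":0,"rz":0,"hand":45},{"x":48,"y":23,"z":0,"rx":0,"ry":0,"rz":0,"hand":45},{"x":0,"y":0,"z":0,"rx":0,"ry":0,"rz":0,"hand":45}]'; python3 - <<'E'
from h import *
p=hop(30,98);go(*p,172,W+np.pi/2)
cv2.imwrite("pics/a.png",grab_frame("top")[:,:,::-1])
E
```

```text
clock: 3.35
eef_pos: [603.3, 170.0, 342.0]
tcp_rot: [-3.14, -0.0, 1.482]
contact_force: [0.4, -1.2, -0.3]
opening: 0.524
grasp_force: 0.0
now [603.3 170.  342. ] [-3.14  -0.     1.482] F [ 0.4 -1.2 -0.3] op 0.524 gf 0.0 t 3.35
turn [-0.001 -0.     0.003] then shift [  1.5   1.5 170. ] | shift first [  1.5   1.7 170. ]
```

```bash
python3 -m creep '[{"x":1.5,"y":1.5,"z":35,"rx":0,"ry":0,"rz":0,"hand":45},{"x":0,"y":0,"z":35,"rx":0,"ry":0,"rz":0,"hand":45},{"x":0,"y":0,"z":35,"rx":0,"ry":0,"rz":0,"hand":45},{"x":0,"y":0,"z":35,"rx":0,"ry":0,"rz":0,"hand":45},{"x":0,"y":0,"z":20,"rx":0,"ry":0,"rz":0,"hand":45},{"x":0,"y":0,"z":10,"rx":0,"ry":0,"rz":0,"hand":45},{"x":0,"y":0,"z":0,"rx":0,"ry":0,"rz":0,"hand":5},{"x":0,"y":0,"z":0,"rx":0,"ry":0,"rz":0,"hand":5},{"x":0,"y":0,"z":0,"rx":0,"ry":0,"rz":0,"hand":5},{"x":0,"y":0,"z":0,"rx":0,"ry":0,"rz":0,"hand":5}]' 30;  python3 -c "
from h import *
print(sense())"
```

```text
clock: 4.65
eef_pos: [604.1, 168.2, 174.1]
tcp_rot: [3.141, 0.0, 1.479]
contact_force: [-4.0, -4.2, 5.6]
opening: 0.161
grasp_force: 34.1
{'clock': 4.65, 'qpos': array([ 2.69373216e-01,  4.12880840e-01,  1.68093101e+00, -5.16291056e-04,
        1.04745469e+00,  3.61463793e-01]), 'qvel': array([-6.53638699e-04,  1.42754851e-03,  2.12985913e-07, -1.07793978e-03,
       -3.43811999e-03, -1.36915292e-03]), 'joint_efforts': array([  1.43814102, -59.50923443, -32.42473483,   0.72351929,
        -1.39889471,   0.09171492]), 'eef_pos': array([604.09017031, 168.17643701, 174.0820443 ]), 'tcp_rot': array([3.14112950e+00, 3.03063739e-04, 1.47896364e+00]), 'contact_force': array([-3.95931058, -4.19508792,  5.62419461]), 'wrist_torque': array([-0.5103752 ,  0.62319566,  0.03933693]), 'grasp_force': 34.07097637653351, 'opening': 0.16081967797533472}
```

```bash
python3 -m creep '[{"x":0,"y":-8,"z":0,"rx":0,"ry":0,"rz":0,"hand":5},{"x":0,"y":-8,"z":0,"rx":0,"ry":0,"rz":0,"hand":5},{"x":0,"y":-8,"z":0,"rx":0,"ry":0,"rz":0,"hand":5},{"x":0,"y":-8,"z":0,"rx":0,"ry":0,"rz":0,"hand":5},{"x":0,"y":-7,"z":0,"rx":0,"ry":0,"rz":0,"hand":5},{"x":0,"y":-6,"z":0,"rx":0,"ry":0,"rz":0,"hand":5},{"x":0,"y":-2,"z":0,"rx":0,"ry":0,"rz":0,"hand":5},{"x":0,"y":0,"z":0,"rx":0,"ry":0,"rz":0,"hand":5}]' 40
```

```text
clock: 5.65
eef_pos: [559.6, 172.2, 174.2]
tcp_rot: [3.136, 0.0, 1.479]
contact_force: [7.2, -6.8, -0.4]
opening: 0.157
grasp_force: 39.6
```

```bash
python3 -m creep '[{"x":0,"y":0,"z":0,"rx":0,"ry":0,"rz":0,"hand":45},{"x":0,"y":0,"z":0,"rx":0,"ry":0,"rz":0,"hand":45},{"x":0,"y":0,"z":-35,"rx":0,"ry":0,"rz":0,"hand":45},{"x":0,"y":0,"z":-40,"rx":0,"ry":0,"rz":0,"hand":45},{"x":0,"y":0,"z":-40,"rx":0,"ry":0,"rz":0,"hand":45},{"x":0,"y":0,"z":-35,"rx":0,"ry":0,"rz":0,"hand":45},{"x":0,"y":0,"z":0,"rx":0,"ry":0,"rz":0,"hand":45}]'; python3 - <<'E'
from h import *
p=hop(-98,-142);go(*p,320,W+np.pi/2)
t=grab_frame("top"); y=mask(t,(22,120,120),(32,255,255),(255,200,300,260)); c=big(y);print("yel",cv2.boundingRect(c),c.reshape(-1,2).mean(0), onz("top",*c.reshape(-1,2).mean(0),207),hop(-15,98))
E
```

```text
clock: 6.52
eef_pos: [558.6, 173.5, 326.5]
tcp_rot: [3.136, -0.002, 1.479]
contact_force: [0.7, 0.5, -0.8]
opening: 0.525
grasp_force: 0.0
now [558.6 173.5 326.5] [ 3.136e+00 -2.000e-03  1.479e+00] F [ 0.7  0.5 -0.8] op 0.525 gf 0.0 t 6.53
turn [ 0.005 -0.002  0.   ] then shift [-237.9  -81.7    6.5] | shift first [-237.9  -81.8    5.5]Traceback (most recent call last):
  File "<stdin>", line 3, in <module>
  File "h.py", line 18, in big
    return max(cv2.findContours(m,cv2.RETR_EXTERNAL,cv2.CHAIN_APPROX_NONE)[0],key=cv2.contourArea)
ValueError: max() iterable argument is empty
```

```bash
python3 -m creep '[{"x":-40,"y":-13.6,"z":0,"rx":0.005,"ry":0,"rz":0,"hand":45},{"x":-40,"y":-13.6,"z":0,"rx":0,"ry":0,"rz":0,"hand":45},{"x":-40,"y":-13.6,"z":0,"rx":0,"ry":0,"rz":0,"hand":45},{"x":-40,"y":-13.6,"z":0,"rx":0,"ry":0,"rz":0,"hand":45},{"x":-40,"y":-13.6,"z":0,"rx":0,"ry":0,"rz":0,"hand":45},{"x":-38,"y":-13.6,"z":6,"rx":0,"ry":0,"rz":0,"hand":45},{"x":0,"y":0,"z":0,"rx":0,"ry":0,"rz":0,"hand":45}]'; python3 - <<'E'
from h import *
p=hop(-98,-142);go(*p,233,W+np.pi/2)
t=grab_frame("top"); y=mask(t,(22,120,120),(32,255,255),(255,200,300,260)); c=big(y);print("yel",cv2.boundingRect(c),c.reshape(-1,2).mean(0), onz("top",*c.reshape(-1,2).mean(0),207),hop(-15,98))
E
```

```text
clock: 7.45
eef_pos: [452.2, -58.2, 316.0]
tcp_rot: [-3.134, 0.0, 1.476]
contact_force: [-0.6, -0.2, 0.7]
opening: 0.526
grasp_force: 0.0
now [452.2 -58.2 316. ] [-3.134  0.     1.476] F [-0.6 -0.2  0.7] op 0.526 gf 0.0 t 7.45
turn [-0.008  0.    -0.003] then shift [ 2.6  2.9 83. ] | shift first [ 2.6  3.6 83. ]
yel (265, 239, 8, 6) [268.28571429 241.23809524] [559.06561266 175.20987354 207.        ] [560.06672205 175.46361055]
```

```bash
python3 -m creep '[{"x":2.6,"y":3,"z":25,"rx":-0.008,"ry":0,"rz":0,"hand":45},{"x":0,"y":0,"z":25,"rx":0,"ry":0,"rz":0,"hand":45},{"x":0,"y":0,"z":20,"rx":0,"ry":0,"rz":0,"hand":45},{"x":0,"y":0,"z":13,"rx":0,"ry":0,"rz":0,"hand":45},{"x":0,"y":0,"z":0,"rx":0,"ry":0,"rz":0,"hand":5},{"x":0,"y":0,"z":0,"rx":0,"ry":0,"rz":0,"hand":5},{"x":0,"y":0,"z":0,"rx":0,"ry":0,"rz":0,"hand":5},{"x":0,"y":0,"z":0,"rx":0,"ry":0,"rz":0,"hand":5}]' 25
```

```text
clock: 8.5
eef_pos: [457.7, -54.1, 235.0]
tcp_rot: [3.138, -0.001, 1.479]
contact_force: [0.4, 4.0, -1.4]
opening: 0.175
grasp_force: 24.8
```

```bash
python3 -m creep '[{"x":0,"y":8.5,"z":-2.2,"rx":0,"ry":0,"rz":0,"hand":5},{"x":0,"y":8.7,"z":-1.6,"rx":0,"ry":0,"rz":0,"hand":5},{"x":0,"y":8.8,"z":-0.9,"rx":0,"ry":0,"rz":0,"hand":5}]'
```

```text
clock: 8.88
eef_pos: [482.7, -56.7, 239.8]
tcp_rot: [3.14, -0.0, 1.479]
contact_force: [-3.5, 3.2, 0.5]
opening: 0.18
grasp_force: 24.9
```

```bash
python3 -m creep '[{"x":0,"y":8.8,"z":-0.2,"rx":0,"ry":0,"rz":0,"hand":5},{"x":0,"y":8.8,"z":0.5,"rx":0,"ry":0,"rz":0,"hand":5},{"x":0,"y":8.7,"z":1.2,"rx":0,"ry":0,"rz":0,"hand":5},{"x":0,"y":8.6,"z":1.9,"rx":0,"ry":0,"rz":0,"hand":5},{"x":0,"y":8.4,"z":2.6,"rx":0,"ry":0,"rz":0,"hand":5},{"x":0,"y":8.2,"z":3.3,"rx":0,"ry":0,"rz":0,"hand":5},{"x":0,"y":7.8,"z":3.9,"rx":0,"ry":0,"rz":0,"hand":5},{"x":0,"y":4.6,"z":2.6,"rx":0,"ry":0,"rz":0,"hand":5},{"x":0,"y":0,"z":0,"rx":0,"ry":0,"rz":0,"hand":5},{"x":0,"y":0,"z":0,"rx":0,"ry":0,"rz":0,"hand":5},{"x":0,"y":0,"z":0,"rx":0,"ry":0,"rz":0,"hand":5},{"x":0,"y":0,"z":0,"rx":0,"ry":0,"rz":0,"hand":5}]'; python3 - <<'E'
from h import *
t=grab_frame("top");s=grab_frame("scene")
a=cv2.resize(t[165:295,235:375],None,fx=2.8,fy=2.8);b=cv2.resize(s[205:335,260:400],None,fx=2.8,fy=2.8)
cv2.imwrite("pics/open.png",np.hstack([a,b])[:,:,::-1])
E
```

```text
clock: 10.38
eef_pos: [546.4, -62.8, 224.0]
tcp_rot: [3.14, 0.0, 1.479]
contact_force: [-4.7, 1.6, 3.5]
opening: 0.177
grasp_force: 25.2
```

View pics/open.png

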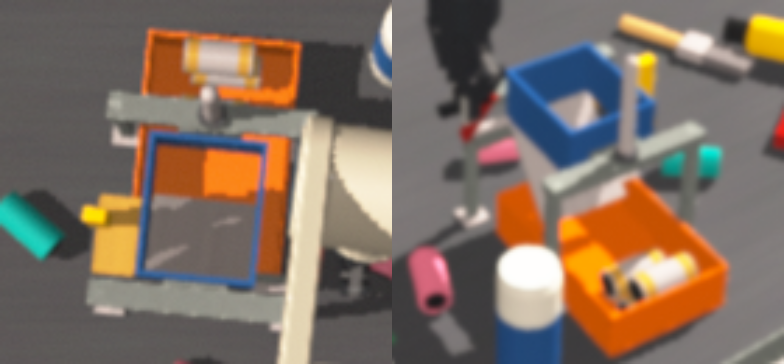

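The hopper is empty. The nipples are in the tote's far end (top crop around (220,60)). Now closing the trap.

```bash
python3 -m creep '[{"x":0,"y":-4.6,"z":-2.6,"rx":0,"ry":0,"rz":0,"hand":5},{"x":0,"y":-7.8,"z":-3.9,"rx":0,"ry":0,"rz":0,"hand":5},{"x":0,"y":-8.2,"z":-3.3,"rx":0,"ry":0,"rz":0,"hand":5},{"x":0,"y":-8.4,"z":-2.6,"rx":0,"ry":0,"rz":0,"hand":5},{"x":0,"y":-8.6,"z":-1.9,"rx":0,"ry":0,"rz":0,"hand":5},{"x":0,"y":-8.7,"z":-1.2,"rx":0,"ry":0,"rz":0,"hand":5},{"x":0,"y":-8.8,"z":-0.5,"rx":0,"ry":0,"rz":0,"hand":5},{"x":0,"y":-8.8,"z":0.2,"rx":0,"ry":0,"rz":0,"hand":5},{"x":0,"y":-8.8,"z":0.9,"rx":0,"ry":0,"rz":0,"hand":5},{"x":0,"y":-8.7,"z":1.6,"rx":0,"ry":0,"rz":0,"hand":5},{"x":0,"y":-8.5,"z":2.2,"rx":0,"ry":0,"rz":0,"hand":5},{"x":0,"y":-2.5,"z":0.5,"rx":0,"ry":0,"rz":0,"hand":5},{"x":0,"y":-2.5,"z":0.5,"rx":0,"ry":0,"rz":0,"hand":5},{"x":0,"y":0,"z":0,"rx":0,"ry":0,"rz":0,"hand":5}]' 40
```

```text
clock: 12.22
eef_pos: [458.0, -54.9, 237.0]
tcp_rot: [3.125, 0.001, 1.479]
contact_force: [10.2, -0.8, 9.7]
opening: 0.169
grasp_force: 41.6
```

```bash
python3 -m creep '[{"x":0,"y":-3,"z":2,"rx":0,"ry":0,"rz":0,"hand":5},{"x":0,"y":-3,"z":2,"rx":0,"ry":0,"rz":0,"hand":5},{"x":0,"y":0,"z":0,"rx":0,"ry":0,"rz":0,"hand":5}]' 40
```

```text
clock: 12.6
eef_pos: [456.7, -54.9, 236.1]
tcp_rot: [3.115, 0.001, 1.479]
contact_force: [19.1, -1.7, 22.6]
opening: 0.167
grasp_force: 43.5
```

```bash
python3 -m creep '[{"x":0,"y":4,"z":-2,"rx":0,"ry":0,"rz":0,"hand":5},{"x":0,"y":4,"z":-2,"rx":0,"ry":0,"rz":0,"hand":5},{"x":0,"y":2,"z":0,"rx":0,"ry":0,"rz":0,"hand":45},{"x":0,"y":0,"z":0,"rx":0,"ry":0,"rz":0,"hand":45},{"x":0,"y":0,"z":-25,"rx":0,"ry":0,"rz":0,"hand":45},{"x":0,"y":0,"z":-35,"rx":0,"ry":0,"rz":0,"hand":45},{"x":0,"y":0,"z":-35,"rx":0,"ry":0,"rz":0,"hand":45},{"x":0,"y":0,"z":0,"rx":0,"ry":0,"rz":0,"hand":45}]'; python3 - <<'E'
from h import *
go(559.6,172.2,326,W+np.pi/2)
E
```

```text
clock: 13.6
eef_pos: [457.3, -54.6, 330.9]
tcp_rot: [3.134, 0.0, 1.479]
contact_force: [0.3, -0.3, 1.0]
opening: 0.529
grasp_force: 0.0
now [457.3 -54.6 330.9] [3.134 0.    1.479] F [ 0.3 -0.3  1. ] op 0.529 gf 0.0 t 13.6
turn [ 0.007  0.    -0.   ] then shift [235.2  81.1   4.9] | shift first [235.2  81.    5.4]
```

```bash
python3 -m creep '[{"x":40,"y":13.5,"z":0,"rx":0.007,"ry":0,"rz":0,"hand":45},{"x":39,"y":13.5,"z":0,"rx":0,"ry":0,"rz":0,"hand":45},{"x":39,"y":13.5,"z":0,"rx":0,"ry":0,"rz":0,"hand":45},{"x":39,"y":13.5,"z":0,"rx":0,"ry":0,"rz":0,"hand":45},{"x":39,"y":13.5,"z":0,"rx":0,"ry":0,"rz":0,"hand":45},{"x":39,"y":13.5,"z":5,"rx":0,"ry":0,"rz":0,"hand":45},{"x":0,"y":0,"z":30,"rx":0,"ry":0,"rz":0,"hand":45},{"x":0,"y":0,"z":35,"rx":0,"ry":0,"rz":0,"hand":45}]'; python3 - <<'E'
from h import *
go(559.6,170.5,174,W+np.pi/2)
E
```

```text
clock: 14.6
eef_pos: [557.8, 172.7, 256.4]
tcp_rot: [-3.137, 0.0, 1.48]
contact_force: [-0.9, 0.8, -0.6]
opening: 0.529
grasp_force: 0.0
now [557.8 172.7 256.4] [-3.137  0.     1.48 ] F [-0.9  0.8 -0.6] op 0.529 gf 0.0 t 14.6
turn [-0.005  0.     0.001] then shift [-2.1  2.  82.4] | shift first [-2.   2.4 82.4]
```

```bash
python3 -m creep '[{"x":-2,"y":2,"z":30,"rx":-0.005,"ry":0,"rz":0,"hand":45},{"x":0,"y":0,"z":30,"rx":0,"ry":0,"rz":0,"hand":45},{"x":0,"y":0,"z":19,"rx":0,"ry":0,"rz":0,"hand":45},{"x":0,"y":0,"z":0,"rx":0,"ry":0,"rz":0,"hand":5},{"x":0,"y":0,"z":0,"rx":0,"ry":0,"rz":0,"hand":5},{"x":0,"y":0,"z":0,"rx":0,"ry":0,"rz":0,"hand":5},{"x":0,"y":0,"z":0,"rx":0,"ry":0,"rz":0,"hand":5},{"x":0,"y":8,"z":0,"rx":0,"ry":0,"rz":0,"hand":5},{"x":0,"y":8,"z":0,"rx":0,"ry":0,"rz":0,"hand":5},{"x":0,"y":8,"z":0,"rx":0,"ry":0,"rz":0,"hand":5},{"x":0,"y":8,"z":0,"rx":0,"ry":0,"rz":0,"hand":5},{"x":0,"y":8,"z":0,"rx":0,"ry":0,"rz":0,"hand":5},{"x":0,"y":5,"z":0,"rx":0,"ry":0,"rz":0,"hand":5},{"x":0,"y":3,"z":0,"rx":0,"ry":0,"rz":0,"hand":5},{"x":0,"y":0,"z":0,"rx":0,"ry":0,"rz":0,"hand":5}]' 40
```

```text
clock: 16.48
eef_pos: [604.7, 165.9, 179.2]
tcp_rot: [-3.136, 0.001, 1.479]
contact_force: [-15.1, 2.6, 2.1]
opening: 0.156
grasp_force: 42.2
```

```bash
sed -i 's/^C=.*/W=-.088;C=557.4*np.array([np.cos(W),np.sin(W)])+125.7*np.array([-np.sin(W),np.cos(W)])/' h.py; python3 -m creep '[{"x":0,"y":-3,"z":0,"rx":0,"ry":0,"rz":0,"hand":45},{"x":0,"y":0,"z":0,"rx":0,"ry":0,"rz":0,"hand":45},{"x":0,"y":0,"z":-35,"rx":0,"ry":0,"rz":0,"hand":45},{"x":0,"y":0,"z":-40,"rx":0,"ry":0,"rz":0,"hand":45},{"x":0,"y":0,"z":-40,"rx":0,"ry":0,"rz":0,"hand":45},{"x":0,"y":0,"z":-40,"rx":0,"ry":0,"rz":0,"hand":45},{"x":0,"y":0,"z":0,"rx":0,"ry":0,"rz":0,"hand":45}]'; python3 - <<'E'
from h import *
print(C);go(*hop(92,0),335,W+np.pi/2)
E
```

```text
clock: 17.35
eef_pos: [607.1, 166.5, 339.2]
tcp_rot: [3.132, -0.003, 1.479]
contact_force: [-0.3, -0.1, -0.4]
opening: 0.526
grasp_force: 0.0
[566.29046832  76.22568785]
now [607.1 166.5 339.2] [ 3.132e+00 -3.000e-03  1.479e+00] F [-0.3 -0.1 -0.4] op 0.526 gf 0.0 t 17.35
turn [ 0.01  -0.003 -0.004] then shift [-93.5  59.3   4.2] | shift first [-93.2  59.7   4.5]
```

```bash
python3 -m creep '[{"x":-32,"y":20,"z":0,"rx":0.01,"ry":-0.003,"rz":-0.004,"hand":45},{"x":-32,"y":20,"z":0,"rx":0,"ry":0,"rz":0,"hand":45},{"x":-29,"y":19,"z":4,"rx":0,"ry":0,"rz":0,"hand":45},{"x":0,"y":0,"z":30,"rx":0,"ry":0,"rz":0,"hand":45},{"x":0,"y":0,"z":30,"rx":0,"ry":0,"rz":0,"hand":45},{"x":0,"y":0,"z":0,"rx":0,"ry":0,"rz":0,"hand":5},{"x":0,"y":0,"z":0,"rx":0,"ry":0,"rz":0,"hand":5},{"x":0,"y":0,"z":0,"rx":0,"ry":0,"rz":0,"hand":5},{"x":0,"y":0,"z":0,"rx":0,"ry":0,"rz":0,"hand":5},{"x":0,"y":0,"z":0,"rx":0,"ry":0,"rz":0,"hand":5}]' 25
```

```text
clock: 18.6
eef_pos: [657.7, 67.5, 270.7]
tcp_rot: [-3.14, 0.003, 1.483]
contact_force: [14.1, -2.0, -15.4]
opening: 0.173
grasp_force: 28.4
```

```bash
python3 -m creep '[{"x":0,"y":1.5,"z":3,"rx":0,"ry":0,"rz":0,"hand":5},{"x":0,"y":0,"z":0,"rx":0,"ry":0,"rz":0,"hand":5}]'
```

```text
clock: 18.85
eef_pos: [657.8, 67.6, 270.6]
tcp_rot: [-3.138, 0.003, 1.483]
contact_force: [1.2, -2.6, 5.4]
opening: 0.177
grasp_force: 30.6
```

```bash
python3 -m creep '[{"x":0,"y":0,"z":0,"rx":0,"ry":0,"rz":0,"hand":45},{"x":0,"y":0,"z":0,"rx":0,"ry":0,"rz":0,"hand":45},{"x":0,"y":0,"z":-30,"rx":0,"ry":0,"rz":0,"hand":45},{"x":0,"y":0,"z":-30,"rx":0,"ry":0,"rz":0,"hand":45},{"x":0,"y":0,"z":0,"rx":0,"ry":0,"rz":0.175,"hand":45},{"x":0,"y":0,"z":0,"rx":0,"ry":0,"rz":0.175,"hand":45},{"x":0,"y":0,"z":0,"rx":0,"ry":0,"rz":0.175,"hand":45},{"x":0,"y":0,"z":0,"rx":0,"ry":0,"rz":0.175,"hand":45},{"x":0,"y":0,"z":0,"rx":0,"ry":0,"rz":0.175,"hand":45},{"x":0,"y":0,"z":0,"rx":0,"ry":0,"rz":0.175,"hand":45},{"x":0,"y":0,"z":0,"rx":0,"ry":0,"rz":0.175,"hand":45},{"x":0,"y":0,"z":0,"rx":0,"ry":0,"rz":0.175,"hand":45},{"x":0,"y":0,"z":0,"rx":0,"ry":0,"rz":0.17,"hand":45},{"x":0,"y":0,"z":0,"rx":0,"ry":0,"rz":0,"hand":45}]'; python3 - <<'E'
from h import *
go(*hop(92,0),272,W)
E
```

```text
clock: 20.6
eef_pos: [656.3, 68.0, 327.3]
tcp_rot: [3.139, 0.009, -0.086]
contact_force: [0.0, -0.0, 0.1]
opening: 0.527
grasp_force: 0.0
now [656.3  68.  327.3] [ 3.139  0.009 -0.086] F [ 0.  -0.   0.1] op 0.527 gf 0.0 t 20.6
turn [0.003 0.009 0.002] then shift [ 1.6 -0.2 55.3] | shift first [ 2.1 -0.4 55.3]
```

```bash
python3 -m creep '[{"x":1.6,"y":0,"z":28,"rx":0.003,"ry":0.009,"rz":0.002,"hand":45},{"x":0,"y":0,"z":27,"rx":0,"ry":0,"rz":0,"hand":45},{"x":0,"y":0,"z":0,"rx":0,"ry":0,"rz":0,"hand":5},{"x":0,"y":0,"z":0,"rx":0,"ry":0,"rz":0,"hand":5},{"x":0,"y":0,"z":0,"rx":0,"ry":0,"rz":0,"hand":5},{"x":0,"y":0,"z":0,"rx":0,"ry":0,"rz":0,"hand":5},{"x":0,"y":0,"z":0,"rx":0,"ry":0,"rz":0,"hand":5}]' 25
```

```text
clock: 21.48
eef_pos: [657.8, 67.9, 272.7]
tcp_rot: [-3.141, -0.0, -0.089]
contact_force: [-0.2, 0.3, -2.9]
opening: 0.172
grasp_force: 27.1
```

```bash
sed -i 's/^W=.*/W=-.088;C=np.array([566.2,75.9])/' h.py; python3 -m creep '[{"x":0,"y":0,"z":0,"rx":0,"ry":0,"rz":0,"hand":50},{"x":0,"y":0,"z":0,"rx":0,"ry":0,"rz":0,"hand":50},{"x":0,"y":0,"z":-32,"rx":0,"ry":0,"rz":0,"hand":50},{"x":0,"y":0,"z":-32,"rx":0,"ry":0,"rz":0,"hand":50},{"x":0,"y":0,"z":0,"rx":0,"ry":0,"rz":-0.139,"hand":50},{"x":0,"y":0,"z":0,"rx":0,"ry":0,"rz":-0.139,"hand":50},{"x":0,"y":0,"z":0,"rx":0,"ry":0,"rz":0,"hand":50}]'; python3 - <<'E'
from h import *
go(538.6,-265.4,120,.19)
E
```

```text
clock: 22.35
eef_pos: [657.9, 67.6, 336.7]
tcp_rot: [3.141, -0.001, 0.188]
contact_force: [0.1, -1.0, -0.1]
opening: 0.585
grasp_force: 0.0
now [657.9  67.6 336.7] [ 3.141e+00 -1.000e-03  1.880e-01] F [ 0.1 -1.  -0.1] op 0.585 gf 0.0 t 22.35
turn [ 0.    -0.001 -0.002] then shift [-180.   304.5  216.7] | shift first [-179.5  304.9  216.6]
```

```bash
python3 -m creep '[{"x":-22.5,"y":38,"z":0,"rx":0,"ry":0,"rz":-0.002,"hand":50},{"x":-22.5,"y":38,"z":0,"rx":0,"ry":0,"rz":0,"hand":50},{"x":-22.5,"y":38,"z":0,"rx":0,"ry":0,"rz":0,"hand":50},{"x":-22.5,"y":38,"z":0,"rx":0,"ry":0,"rz":0,"hand":50},{"x":-22.5,"y":38,"z":0,"rx":0,"ry":0,"rz":0,"hand":50},{"x":-22.5,"y":38,"z":16,"rx":0,"ry":0,"rz":0,"hand":50},{"x":-22.5,"y":38,"z":30,"rx":0,"ry":0,"rz":0,"hand":50},{"x":-22.5,"y":38,"z":30,"rx":0,"ry":0,"rz":0,"hand":50},{"x":0,"y":0,"z":45,"rx":0,"ry":0,"rz":0,"hand":50},{"x":0,"y":0,"z":45,"rx":0,"ry":0,"rz":0,"hand":50},{"x":0,"y":0,"z":45,"rx":0,"ry":0,"rz":0,"hand":50},{"x":0,"y":0,"z":0,"rx":0,"ry":0,"rz":0,"hand":50}]'; python3 - <<'E'
from h import *
go(538.6,-265.4,14,.19)
t=grab_frame("top");s=grab_frame("scene")
a=cv2.resize(t[205:335,365:505],None,fx=2.8,fy=2.8);b=cv2.resize(s[255:385,160:300],None,fx=2.8,fy=2.8)
cv2.imwrite("pics/pick.png",np.hstack([a,b])[:,:,::-1])
E
```

```text
clock: 23.85
eef_pos: [536.3, -263.9, 122.3]
tcp_rot: [-3.138, 0.005, 0.188]
contact_force: [1.0, -0.0, 0.6]
opening: 0.582
grasp_force: 0.0
now [ 536.3 -263.9  122.3] [-3.138  0.005  0.188] F [ 1.  -0.   0.6] op 0.582 gf 0.0 t 23.85
turn [-0.004  0.005 -0.002] then shift [  2.    1.9 108.3] | shift first [  2.6   2.4 108.3]
```

View pics/pick.png

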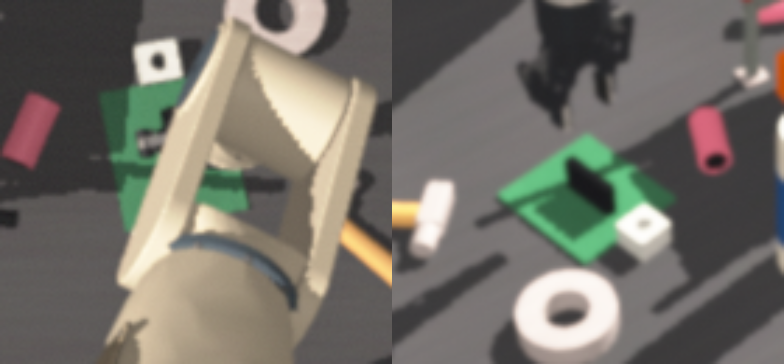

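The gripper hangs over the rib (scene crop (590,180)) with nothing in its way. Descending and gripping.

```bash
python3 -m creep '[{"x":2,"y":2,"z":35,"rx":-0.004,"ry":0.005,"rz":-0.002,"hand":50},{"x":0,"y":0,"z":35,"rx":0,"ry":0,"rz":0,"hand":50},{"x":0,"y":0,"z":25,"rx":0,"ry":0,"rz":0,"hand":50},{"x":0,"y":0,"z":13,"rx":0,"ry":0,"rz":0,"hand":50},{"x":0,"y":0,"z":0,"rx":0,"ry":0,"rz":0,"hand":5},{"x":0,"y":0,"z":0,"rx":0,"ry":0,"rz":0,"hand":5},{"x":0,"y":0,"z":0,"rx":0,"ry":0,"rz":0,"hand":5},{"x":0,"y":0,"z":0,"rx":0,"ry":0,"rz":0,"hand":5},{"x":0,"y":0,"z":0,"rx":0,"ry":0,"rz":0,"hand":5}]' 60
```

```text
clock: 25.08
eef_pos: [542.5, -267.2, 19.0]
tcp_rot: [3.136, -0.007, 0.193]
contact_force: [-0.6, 0.0, 6.8]
opening: 0.153
grasp_force: 59.3
```

```bash
python3 -m creep '[{"x":0,"y":0,"z":-8,"rx":0,"ry":0,"rz":0,"hand":5},{"x":0,"y":0,"z":-12,"rx":0,"ry":0,"rz":0,"hand":5},{"x":0,"y":0,"z":-25,"rx":0,"ry":0,"rz":0,"hand":5},{"x":0,"y":0,"z":-35,"rx":0,"ry":0,"rz":0,"hand":5},{"x":0,"y":0,"z":-38,"rx":0,"ry":0,"rz":0,"hand":5},{"x":0,"y":0,"z":-38,"rx":0,"ry":0,"rz":0,"hand":5},{"x":0,"y":0,"z":-38,"rx":0,"ry":0,"rz":0,"hand":5},{"x":0,"y":0,"z":-38,"rx":0,"ry":0,"rz":0,"hand":5},{"x":0,"y":0,"z":-38,"rx":0,"ry":0,"rz":0,"hand":5},{"x":0,"y":0,"z":-35,"rx":0,"ry":0,"rz":0,"hand":5},{"x":0,"y":0,"z":-25,"rx":0,"ry":0,"rz":0,"hand":5},{"x":0,"y":0,"z":-10,"rx":0,"ry":0,"rz":0,"hand":5},{"x":0,"y":0,"z":0,"rx":0,"ry":0,"rz":0.1,"hand":5},{"x":0,"y":0,"z":0,"rx":0,"ry":0,"rz":0.1,"hand":5},{"x":0,"y":0,"z":0,"rx":0,"ry":0,"rz":0.08,"hand":5},{"x":0,"y":0,"z":0,"rx":0,"ry":0,"rz":0,"hand":5}]' 60; python3 - <<'E'
from h import *
go(538.3,78.3,355,W)
E
```

```text
clock: 27.08
eef_pos: [538.8, -265.4, 356.4]
tcp_rot: [3.14, -0.004, -0.087]
contact_force: [-0.5, 0.3, -3.8]
opening: 0.152
grasp_force: 58.7
now [ 538.8 -265.4  356.4] [ 3.14  -0.004 -0.087] F [-0.5  0.3 -3.8] op 0.152 gf 58.7 t 27.07
turn [ 0.002 -0.004  0.001] then shift [ -30.7 -342.3    1.4] | shift first [ -30.2 -342.3    0.6]
```

```bash
python3 -m creep '[{"x":-3,"y":-20,"z":0,"rx":0.002,"ry":-0.004,"rz":0,"hand":5},{"x":-4,"y":-38,"z":0,"rx":0,"ry":0,"rz":0,"hand":5},{"x":-4,"y":-38,"z":0,"rx":0,"ry":0,"rz":0,"hand":5},{"x":-4,"y":-38,"z":0,"rx":0,"ry":0,"rz":0,"hand":5},{"x":-4,"y":-38,"z":0,"rx":0,"ry":0,"rz":0,"hand":5},{"x":-4,"y":-38,"z":0,"rx":0,"ry":0,"rz":0,"hand":5},{"x":-4,"y":-38,"z":0,"rx":0,"ry":0,"rz":0,"hand":5},{"x":-4,"y":-38,"z":0,"rx":0,"ry":0,"rz":0,"hand":5},{"x":0,"y":-38,"z":0,"rx":0,"ry":0,"rz":0,"hand":5},{"x":0,"y":-18,"z":0,"rx":0,"ry":0,"rz":0,"hand":5},{"x":0,"y":0,"z":0,"rx":0,"ry":0,"rz":0,"hand":5},{"x":0,"y":0,"z":0,"rx":0,"ry":0,"rz":0,"hand":5},{"x":0,"y":0,"z":0,"rx":0,"ry":0,"rz":0,"hand":5}]' 60; python3 - <<'E'
from h import *
go(538.3,78.3,355,W)
t=grab_frame("top");s=grab_frame("scene");go(538.3,78.3,355,W)
a=cv2.resize(t[150:280,240:380],None,fx=2.8,fy=2.8,interpolation=cv2.INTER_CUBIC);b=cv2.resize(s[165:295,255:395],None,fx=2.8,fy=2.8,interpolation=cv2.INTER_CUBIC)
cv2.imwrite("pics/hov.png",np.hstack([a,b])[:,:,::-1]);cv2.imwrite("pics/hovt.png",t[:,:,::-1]);cv2.imwrite("pics/hovs.png",s[:,:,::-1])
E
```

```text
clock: 28.7
eef_pos: [538.2, 76.9, 357.0]
tcp_rot: [3.141, -0.002, -0.088]
contact_force: [0.1, 0.2, -4.9]
opening: 0.151
grasp_force: 59.3
now [538.2  76.9 357. ] [ 3.141e+00 -2.000e-03 -8.800e-02] F [ 0.1  0.2 -4.9] op 0.151 gf 59.3 t 28.7
turn [ 0.001 -0.002 -0.   ] then shift [-0.  -1.4  2. ] | shift first [-0.  -1.4  2. ]
now [538.2  77.  357. ] [ 3.141e+00 -2.000e-03 -8.800e-02] F [-0.5 -0.  -4. ] op 0.156 gf 59.3 t 28.8
turn [ 0.001 -0.002 -0.   ] then shift [-0.1 -1.3  2. ] | shift first [-0.1 -1.3  2. ]
```

View pics/hov.png

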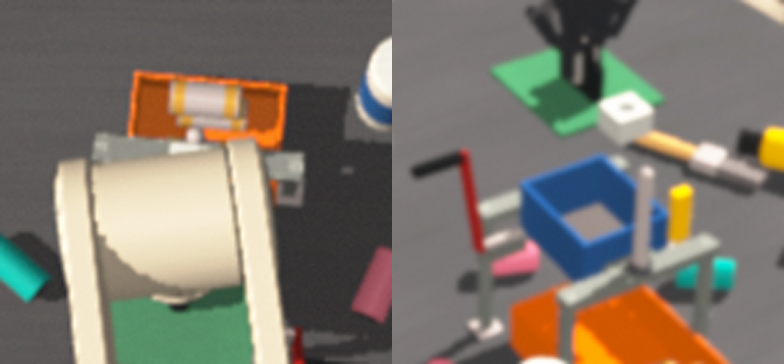

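The scene crop shows the lug hole at full-image (338.6,202.1), the hopper empty, the trap shut and the bolt home. The top crop shows the lug's front edge just below the rod tip at (309,198). I'll extract the numbers.

```bash
python3 - <<'E'
from h import *
t=cv2.imread("pics/hovt.png",0).astype(int);s=cv2.imread("pics/hovs.png",0).astype(int)
print(t[192:210,300:318]);print(s[192:214,326:352])
ex=np.array([np.cos(W),np.sin(W),0])
for d in(76,80,84):
    P=np.array([538.2,77,0])+d*ex
    for z in (366,370): print(d,z,"hole top scene",proj("scene",P+[0,0,z]).round(1),"front edge top",proj("top",P+20*ex+[0,0,z]).round(1))
print("rodtip",proj("scene",[657.8,67.8,310]),proj("top",[657.8,67.8,310]))
E
```

```text
[[ 96  95 106 137 161 163 162 164 171 180 184 186 184 176 174 174 169 165]
 [ 96  96 109 140 155 157 153 157 168 178 182 184 186 182 184 184 183 184]
 [ 97  97 106 123 132 130 130 138 147 157 161 164 167 169 174 173 175 178]
 [ 97  98  98 102 105 103 110 130 148 152 146 141 145 154 158 162 161 162]
 [ 96  96  96  94  96  95 118 166 191 188 164 133 129 148 154 157 155 155]
 [ 97  98  97  98  97  97 137 205 223 214 185 143 125 146 155 155 154 155]
 [108 106 103  99  97 100 146 217 232 222 192 150 121 138 152 154 156 155]
 [124 125 120 116 111 111 149 210 225 214 185 142 111 116 142 150 149 149]
 [150 161 165 163 153 152 165 198 208 200 171 133 106 107 120 122 126 127]
 [171 208 220 219 213 209 206 212 213 205 186 156 144 145 139 132 131 133]
 [182 226 235 235 233 233 232 232 231 230 220 199 190 185 169 154 144 141]
 [188 228 234 231 229 228 227 225 222 218 207 188 183 183 170 159 153 156]
 [183 213 211 198 195 193 187 181 178 174 171 167 167 169 169 168 169 170]
 [162 171 172 169 166 169 169 169 168 170 171 174 177 176 180 180 182 184]
 [167 172 170 174 176 177 179 179 180 183 184 186 
[... 2402 characters left out ...]
181 181 176 166 154 140 130]
 [120 121 123 128 137 150 159 165 168 171 175 178 180 180 180 179 179 180
  182 187 195 202 206 201 186 167]
 [121 122 122 124 127 136 148 158 164 169 174 178 179 178 177 175 177 180
  184 192 203 216 225 225 220 212]]
76 366 hole top scene [336.7 202. ] front edge top [308.7 203.8]
76 370 hole top scene [336.7 200.9] front edge top [308.7 203.5]
80 366 hole top scene [337.5 202.7] front edge top [308.9 202.1]
80 370 hole top scene [337.5 201.5] front edge top [308.9 201.8]
84 366 hole top scene [338.3 203.3] front edge top [309.1 200.4]
84 370 hole top scene [338.3 202.2] front edge top [309.1 200.1]
rodtip [344.84465915 225.39687499] [309.64207095 197.45746992]
```

```bash
python3 -m creep '[{"x":12,"y":0,"z":0,"rx":0.001,"ry":-0.002,"rz":0,"hand":5},{"x":15,"y":0,"z":5,"rx":0,"ry":0,"rz":0,"hand":5},{"x":10,"y":-1.4,"z":10,"rx":0,"ry":0,"rz":0,"hand":5},{"x":0,"y":0,"z":7,"rx":0,"ry":0,"rz":0,"hand":5},{"x":0,"y":0,"z":0,"rx":0,"ry":0,"rz":0,"hand":5},{"x":0,"y":0,"z":0,"rx":0,"ry":0,"rz":0,"hand":5}]' 60; python3 - <<'E'
from h import *
go(575.1,75.1,331,W)
t=grab_frame("top")
print(cv2.cvtColor(t,cv2.COLOR_RGB2GRAY)[176:206,300:320])
E
```

```text
clock: 29.55
eef_pos: [575.0, 76.0, 335.1]
tcp_rot: [-3.141, 0.0, -0.087]
contact_force: [-0.5, 0.3, -4.4]
opening: 0.155
grasp_force: 59.2
now [575.   76.  335.1] [-3.141  0.    -0.087] F [-0.5  0.3 -4.4] op 0.155 gf 59.2 t 29.55
turn [-0.001  0.     0.001] then shift [0.2 0.9 4.1] | shift first [0.2 0.9 4.1]
[[131 130 119 112 109 104  97  95  91  90  90  91  91  88  86  86  87  83
   81  81]
 [147 148 135 123 128 122 118 123 122 118 118 121 122 103  92  94  95  84
   78  79]
 [114 128 125 119 130 135 142 155 157 151 151 154 152 135 123 121 121 114
  119 123]
 [ 99 133 141 134 134 136 144 152 151 144 141 143 140 135 138 142 144 144
  157 160]
 [106 153 159 154 150 151 158 162 162 160 157 156 154 153 153 154 153 153
  155 154]
 [116 168 174 166 164 169 175 180 180 179 176 176 174 174 173 170 168 168
  165 162]
 [132 178 182 175 172 178 189 191 192 191 191 189 187 186 185 184 182 182
  181 179]
 [137 187 191 184 182 187 197 201 200 199 198 197 195 190 187 183 183 184
  182 177]
 [139 190 196 191 189 190 197 199 198 196 194 192 187 178 175 170 168 170
  168 165]
 [138 178 187 184 182 1
[... 1062 characters left out ...]
 228 227
  228 228]
 [227 227 227 227 228 227 228 228 228 228 229 228 228 228 230 229 230 229
  229 229]
 [228 228 228 228 229 229 230 230 230 230 230 230 230 230 230 231 230 231
  230 230]
 [229 230 230 230 230 231 230 231 230 231 231 231 230 231 231 230 231 232
  231 231]
 [230 231 230 231 231 231 231 232 232 231 232 231 232 231 231 232 232 232
  232 232]
 [232 231 233 232 232 232 232 233 232 233 233 232 233 233 233 232 234 234
  233 233]
 [233 232 232 233 233 233 233 233 234 233 234 234 234 234 234 234 234 234
  234 235]
 [234 234 234 234 234 234 234 234 234 235 235 234 234 235 235 235 234 235
  235 235]
 [235 235 235 235 234 236 235 236 235 236 235 235 235 236 235 236 236 236
  236 236]]
```

```bash
python3 -m creep '[{"x":0.2,"y":0.9,"z":3,"rx":0,"ry":0,"rz":0.001,"hand":5},{"x":0,"y":0,"z":3,"rx":0,"ry":0,"rz":0,"hand":5},{"x":0,"y":0,"z":3,"rx":0,"ry":0,"rz":0,"hand":5},{"x":0,"y":0,"z":3,"rx":0,"ry":0,"rz":0,"hand":5},{"x":0,"y":0,"z":0,"rx":0,"ry":0,"rz":0,"hand":5}]' 60; python3 -c "
from h import *
go(575.1,75.1,331,W);print(sense()['wrist_torque'])"
```

```text
clock: 30.22
eef_pos: [575.2, 75.0, 322.6]
tcp_rot: [-3.141, 0.001, -0.088]
contact_force: [-0.9, 0.6, -4.3]
opening: 0.152
grasp_force: 59.2
now [575.2  75.  322.6] [-3.141e+00  1.000e-03 -8.800e-02] F [-0.9  0.6 -4.3] op 0.152 gf 59.2 t 30.23
turn [-0.     0.001 -0.   ] then shift [-0.1 -0.1 -8.4] | shift first [-0.1 -0.1 -8.4]
[-0.00032987  0.02492696  0.00540446]
```

```bash
python3 -m creep '[{"x":0,"y":0,"z":3,"rx":0,"ry":0,"rz":0,"hand":5},{"x":0,"y":0,"z":3,"rx":0,"ry":0,"rz":0,"hand":5},{"x":0,"y":0,"z":3,"rx":0,"ry":0,"rz":0,"hand":5},{"x":0,"y":0,"z":0,"rx":0,"ry":0,"rz":0,"hand":5}]' 60; python3 -c "
from h import *
go(575.1,75.1,331,W);print(sense()['wrist_torque'])"
```

```text
clock: 30.72
eef_pos: [575.2, 75.0, 313.6]
tcp_rot: [-3.141, 0.001, -0.088]
contact_force: [0.4, -0.1, -4.5]
opening: 0.155
grasp_force: 59.2
now [575.2  75.  313.6] [-3.141e+00  1.000e-03 -8.800e-02] F [ 0.4 -0.1 -4.5] op 0.155 gf 59.2 t 30.73
turn [-0.     0.001 -0.   ] then shift [ -0.1  -0.1 -17.4] | shift first [ -0.1  -0.1 -17.4]
[0.02380824 0.00385449 0.01324961]
```

```bash
python3 -m creep '[{"x":0,"y":0,"z":5,"rx":0,"ry":0,"rz":0,"hand":5},{"x":0,"y":0,"z":6,"rx":0,"ry":0,"rz":0,"hand":5},{"x":0,"y":0,"z":6,"rx":0,"ry":0,"rz":0,"hand":5},{"x":0,"y":0,"z":6,"rx":0,"ry":0,"rz":0,"hand":5},{"x":0,"y":0,"z":5,"rx":0,"ry":0,"rz":0,"hand":5},{"x":0,"y":0,"z":0,"rx":0,"ry":0,"rz":0,"hand":5}]' 60; python3 - <<'E'
from h import *
go(575.1,75.1,237,W);print(sense()['wrist_torque'])
s=grab_frame("scene");cv2.imwrite("pics/in.png",cv2.resize(s[165:315,255:405],None,fx=3,fy=3)[:,:,::-1])
E
```

```text
clock: 31.48
eef_pos: [575.1, 75.0, 285.4]
tcp_rot: [-3.141, 0.001, -0.088]
contact_force: [-0.1, 0.5, -4.7]
opening: 0.152
grasp_force: 59.2
now [575.1  75.  285.4] [-3.141e+00  1.000e-03 -8.800e-02] F [-0.1  0.5 -4.7] op 0.152 gf 59.2 t 31.48
turn [-0.     0.001 -0.   ] then shift [-0.  -0.1 48.4] | shift first [ 0.  -0.1 48.4]
[ 0.0243475  -0.00427948 -0.03921711]
```

View pics/in.png

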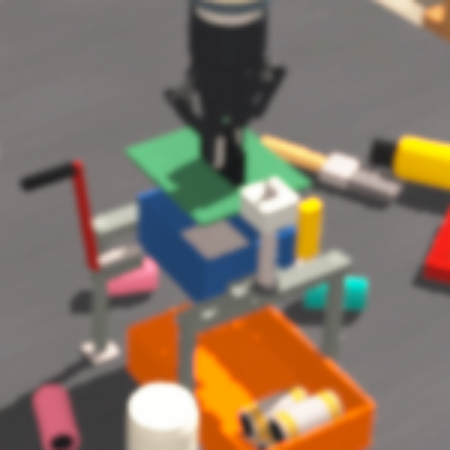

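The rod is threaded through the lug (crop (268,195)) and the cover is level. Lowering on.

```bash
python3 -m creep '[{"x":0,"y":0,"z":6,"rx":0,"ry":0,"rz":0,"hand":5},{"x":0,"y":0,"z":7,"rx":0,"ry":0,"rz":0,"hand":5},{"x":0,"y":0,"z":7,"rx":0,"ry":0,"rz":0,"hand":5},{"x":0,"y":0,"z":7,"rx":0,"ry":0,"rz":0,"hand":5},{"x":0,"y":0,"z":7,"rx":0,"ry":0,"rz":0,"hand":5},{"x":0,"y":0,"z":6,"rx":0,"ry":0,"rz":0,"hand":5},{"x":0,"y":0,"z":3,"rx":0,"ry":0,"rz":0,"hand":5},{"x":0,"y":0,"z":0,"rx":0,"ry":0,"rz":0,"hand":5}]' 60; python3 -c "
from h import *
go(575.1,75.1,237,W);print(sense()['wrist_torque'])"
```

```text
clock: 32.52
eef_pos: [575.3, 75.1, 242.8]
tcp_rot: [-3.141, 0.0, -0.088]
contact_force: [-0.2, 0.3, -3.5]
opening: 0.155
grasp_force: 59.2
now [575.3  75.1 242.8] [-3.141  0.    -0.088] F [-0.2  0.3 -3.5] op 0.155 gf 59.2 t 32.52
turn [-0.001  0.    -0.   ] then shift [-0.2 -0.   5.8] | shift first [-0.2 -0.   5.8]
[ 0.00563395 -0.0293531   0.00828554]
```

```bash
python3 -m creep '[{"x":0,"y":0,"z":2,"rx":0,"ry":0,"rz":0,"hand":5},{"x":0,"y":0,"z":2,"rx":0,"ry":0,"rz":0,"hand":5},{"x":0,"y":0,"z":1.5,"rx":0,"ry":0,"rz":0,"hand":5},{"x":0,"y":0,"z":1.5,"rx":0,"ry":0,"rz":0,"hand":5},{"x":0,"y":0,"z":0,"rx":0,"ry":0,"rz":0,"hand":5}]' 60; python3 -m creep '[{"x":0,"y":0,"z":1,"rx":0,"ry":0,"rz":0,"hand":5},{"x":0,"y":0,"z":1,"rx":0,"ry":0,"rz":0,"hand":5},{"x":0,"y":0,"z":0,"rx":0,"ry":0,"rz":0,"hand":5}]' 60
```

```text
clock: 33.15
eef_pos: [575.2, 75.1, 235.8]
tcp_rot: [-3.141, 0.0, -0.088]
contact_force: [-0.2, -1.3, -5.0]
opening: 0.155
grasp_force: 59.2
clock: 33.52
eef_pos: [575.4, 75.1, 234.3]
tcp_rot: [-3.141, -0.0, -0.088]
contact_force: [-2.1, 0.1, -1.7]
opening: 0.156
grasp_force: 59.6
```

Contact is starting (Fz is rising). Half-millimetre steps now.

```bash
python3 -m creep '[{"x":0,"y":0,"z":0.5,"rx":0,"ry":0,"rz":0,"hand":5},{"x":0,"y":0,"z":0.5,"rx":0,"ry":0,"rz":0,"hand":5},{"x":0,"y":0,"z":0,"rx":0,"ry":0,"rz":0,"hand":5}]' 60; python3 -c "
from h import *
print(sense()['wrist_torque'])"
```

```text
clock: 33.9
eef_pos: [575.3, 75.2, 234.0]
tcp_rot: [-3.141, -0.0, -0.088]
contact_force: [-5.0, 1.3, 7.4]
opening: 0.15
grasp_force: 61.1
[-0.17613984  0.51704626 -0.07973028]
```

```bash
python3 -m creep '[{"x":0,"y":0,"z":-0.5,"rx":0,"ry":0,"rz":0,"hand":5},{"x":0,"y":0,"z":0,"rx":0,"ry":0,"rz":0,"hand":5}]' 20; python3 -m creep '[{"x":0,"y":0,"z":0,"rx":0,"ry":0,"rz":0,"hand":20},{"x":0,"y":0,"z":0,"rx":0,"ry":0,"rz":0,"hand":35},{"x":0,"y":0,"z":0,"rx":0,"ry":0,"rz":0,"hand":45},{"x":0,"y":0,"z":0,"rx":0,"ry":0,"rz":0,"hand":45},{"x":0,"y":0,"z":-10,"rx":0,"ry":0,"rz":0,"hand":45},{"x":0,"y":0,"z":-25,"rx":0,"ry":0,"rz":0,"hand":45},{"x":0,"y":0,"z":-35,"rx":0,"ry":0,"rz":0,"hand":45},{"x":0,"y":0,"z":-35,"rx":0,"ry":0,"rz":0,"hand":45},{"x":-30,"y":0,"z":-25,"rx":0,"ry":0,"rz":0,"hand":45},{"x":-40,"y":30,"z":0,"rx":0,"ry":0,"rz":0,"hand":45},{"x":-40,"y":40,"z":0,"rx":0,"ry":0,"rz":0,"hand":45},{"x":-40,"y":40,"z":0,"rx":0,"ry":0,"rz":0,"hand":45},{"x":-20,"y":40,"z":0,"rx":0,"ry":0,"rz":0,"hand":45},{"x":0,"y":40,"z":0,"rx":0,"ry":0,"rz":0,"hand":45},{"x":0,"y":40,"z":0,"rx":0,"ry":0,"rz":0,"hand":45},{"x":0,"y":40,"z":0,"rx":0,"ry":0,"rz":0,"hand":45},{"x":0,"y":0,"z":0,"rx":0,"ry":0,"rz":0,"hand":45}]' 20; python3 - <<'E'
from h import *
t=grab_frame("top");s=grab_frame("scene")
a=cv2.resize(t[155:295,240:380],None,fx=2.8,fy=2.8,interpolation=cv2.INTER_CUBIC);b=cv2.resize(s[195:335,255:395],None,fx=2.8,fy=2.8,interpolation=cv2.INTER_CUBIC)
cv2.imwrite("pics/fin.png",np.hstack([a,b])[:,:,::-1])
g=mask(t,(60,80,40),(85,255,255),(270,195,350,280)); r=cv2.minAreaRect(big(g)); P=np.array([onz("top",*p,220) for p in cv2.boxPoints(r)]);print(P.round(1),P.mean(0),C)
y=mask(t,(22,120,120),(32,255,255),(255,200,300,260)); c=big(y);print("yel",cv2.boundingRect(c),c.reshape(-1,2).mean(0))
m=mask(t,(0,0,0),(180,255,48),(340,265,380,295)); r=cv2.minAreaRect(big(m));print("bar",r)
E
```

```text
clock: 34.15
eef_pos: [575.3, 75.2, 234.0]
tcp_rot: [-3.141, -0.0, -0.088]
contact_force: [-5.2, 0.2, 6.5]
opening: 0.158
grasp_force: 60.7
clock: 36.28
eef_pos: [382.0, -180.9, 364.0]
tcp_rot: [3.141, -0.001, -0.091]
contact_force: [-0.1, 0.6, 0.5]
opening: 0.524
grasp_force: 0.0
[[497.4 146.3 220. ]
 [641.7 135.3 220. ]
 [631.1   6.7 220. ]
 [486.8  18.7 220. ]] [564.26575989  76.74534831 220.        ] [566.2  75.9]
yel (266, 222, 10, 6) [270.45454545 224.27272727]
bar ((359.4846496582031, 281.12310791015625), (21.582042694091797, 6.325770854949951), 7.125016689300537)
```

View pics/fin.png

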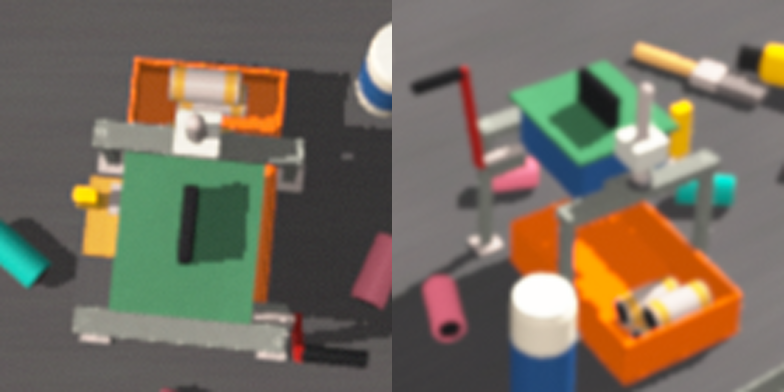

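The cover is flat and square on the rim with the rod through its lug, the bolt is home, and the lever is back at its shut position. Last view: count the nipples.

```bash
python3 - <<'E'
from h import *
t=grab_frame("top");s=grab_frame("scene")
a=cv2.resize(t[170:220,280:350],(400,286),interpolation=cv2.INTER_CUBIC);b=cv2.resize(s[255:335,290:390],(400,320),interpolation=cv2.INTER_CUBIC)
a=cv2.copyMakeBorder(a,0,34,0,0,cv2.BORDER_CONSTANT)
cv2.imwrite("pics/fin2.png",np.hstack([a,b])[:,:,::-1])
E
```

```text
(no output)
```

View pics/fin2.png

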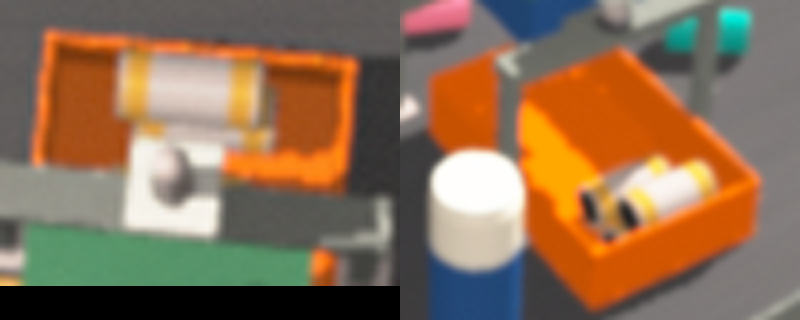

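The last view shows the nipples piled at the tote's far end: ends at (590,205) and (630,210), with a third under them at (605,235). The hopper was seen empty and there is no stray nipple on the bench.

```bash
python3 -c "
from rig import *
print(sign_off())"
```

```text
the job is handed in; nothing more can be done
None
```

I handed the job in at about 36 s: hopper emptied into the tote, trap shut, bolt home, and cover flat and square on the rim with its lug over the rod. The third nipple is only partly visible under the other two, so I inferred it is in the tote because the hopper was empty and no stray showed on the bench.

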